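# Refit the cutter rotor on the bakery food processor

### The job

Take the cutter rotor from the wooden board by its red grip and fit it on the splined shaft of the food processor: press it down lightly, rock it to and fro about the shaft until the teeth mesh, then push it fully home on the collar and let go of it. Do not force it: never push down with more than about 20 N, or the sprung drive is pressed too far. Leave the jar, the bottle and the mug where they stand.

Things in the scene. Friction and masses are not known exactly. Their poses are not given: they have to be found in the camera images.
- rotor: Loose cutter rotor, 0.22 to 0.35 kg, standing upright on the board, 99 mm high. Origin: centre of its underside, z up along its axis. White round hub 41 mm across and 57 mm high, a red grip block on top. Two thin steel blades, 16 and 28 mm above the origin, stick out along +x and -x to 70 mm from the axis
- rotor_grip (a point): Point to pinch in the rotor's red grip block, on the axis, 82 mm above the rotor's underside. The block is 44 mm long along the rotor's x and 28 mm wide along its y (pinch across y); it spans 57 to 99 mm above the underside
- bore_mouth (a point): Mouth of the rotor's bore, centre of its underside (same point as the rotor's origin). Bore 31 mm wide, 52 mm deep, open below, with 6 equal straight teeth, every 60 degrees, the first on the rotor's +x; each 5 mm wide, 30 mm long from the underside, tips at radius 10.5 mm
- processor: Food processor, fixed on the counter: white base 230 x 200 x 85 mm, on it a shallow open steel bowl 194 mm across, its rim 129 mm above the counter. Origin: on the counter under the shaft's axis, z up. Its yaw says nothing of where the shaft's teeth are
- drive: Dark steel collar, 44 mm across, in the bowl. Origin: centre of its top face, the seat for the rotor's underside, 101 mm above the counter at rest; z up, does not turn; the splined shaft stands on it. Collar and shaft give way downward together on a spring, from about 6 N on, then 1.5 N per mm, to a hard stop after 14 mm at about 27 N
- shaft_tip (a point): Tip of the steel shaft, on its axis, 48 mm above the collar's top face. The top 14 mm of the shaft are a smooth round pilot without teeth: 18 mm across, its upper 8 mm conical, 8 mm across at the tip
- tooth_ends (a point): Centre of the shaft at the upper ends of its teeth, 34 mm above the collar. 6 equal straight teeth run from here down to the collar, each 5 mm wide, outer radius 14, root radius 9 mm. No pose tells their angle: it is random. The shaft turns only stiffly (0.12 Nm), so a rotor pressed lightly slides round on their ends and drops in within some 5 degrees of a match
- grip_balls (a point): Centre of the shaft at the height of two sprung balls, 10 mm above the collar. They hold the rotor: over its last 14 mm it does not fall by its own weight but must be pushed, with up to about 13 N
- board: Fixed wooden board 200 x 170 mm, 16 mm thick, on which the rotor stands. Origin: centre of its underside
- jar: Amber jar, 72 mm across, 110 mm high, to be left alone. Origin: centre of its underside
- bottle: Green bottle, 60 mm across, 170 mm high, to be left alone. Origin: centre of its underside
- mug: White mug, 80 mm across, 90 mm high, to be left alone. Origin: centre of its underside

How it is judged:
By the outcome, as a careful person would: the job done as asked, in the order asked, and still so for the second after the job is handed in, with the robot touching nothing.
It also fails if it takes over 69 s, if anything falls off the work surface, if the arm or the gripper's body presses on something with over 40 N, if the wrist force passes 120 N, or if a joint passes its speed limit or range.

### The arm

A 6-joint arm with a two-finger parallel gripper is mounted at the origin on the work surface. World frame = base frame: x ahead of the robot, y to its left, z up, the work surface at z = 0. Lengths are in m, angles in rad, forces in N, time in s.
With the tool pointing down it reaches from about 0.375 to 0.825 m from the base axis. Payload 5.5 kg.
Tool frame: the origin (TCP) lies at the centre of the arm's flange, where the gripper is bolted on; the fingertips stand 173 mm ahead of it and the grasp point (between the pads) lies 155 mm ahead of it; z points along the fingers, y is the line along which they close (so a half turn about z gives the same grasp; the last joint's range is limited). The gripper opens to 85 mm and grips with 20 to 120 N. Pads are 22 mm wide; open, the fingers measure 114 mm over their backs; the gripper's body (76 mm by 85 mm) begins 54 mm behind the grasp point. The pads swing forward as they close: fully open they stand 13 mm farther back than shut.
Start: joints at [-1.141, 0.314, -0.047, 1.21, 0, 1.571], TCP at [0.25, -0.545, 0.405] pointing down, gripper open.
Joint ranges: [-2.67, 2.67], [-0.69, 1.73], [-1.03, 1.25], [-2.08, 2.16], [-1.42, 1.45], [-3.14, 3.14]. Speed limits (rad/s): [2.39, 2.39, 3.01, 3.14, 3.14, 3.14].

### API

Orientations are given as a rotation vector (axis times angle).
In Python, from bench import ctrl gives the robot as it stands.
- The arm moves only by the shell command python3 -m crank 'ROWS'. ROWS is a JSON object whose one key "steps" holds a list of rows, each a list of 7 numbers: the shift along the tool's x, y, z in units of 50 mm (1.0 is 50 mm), then the turn, a rotation vector about the tool's x, y, z in units of 6 degrees (1.0 is 6 degrees), then the finger opening in mm, from 0 to 85.4. In form: {"steps": [[tx, ty, tz, wx, wy, wz, gripper], ...]}. A call has 1 to 20 rows; each row shifts and turns the commanded pose from where the row before left it, along the tool's axes as they then stand; what a row does not reach is not made up. A row lasts 1/10 s, in which the tool goes at most 50 mm and 8.59 degrees, less where a joint would pass 70% of its speed; a pose out of reach is approached as far as the arm can. A call is refused whole if a number of a shift passes 1 or a number of a turn 1, either way. A call with a gripper value outside its range is refused whole. The fingers move at their own pace and stop on an object; the grip force is fixed at half the most. Time passes only in rows, so rows that do not move let the fingers close. It gives the time, the measured TCP pose, the force, the opening and the grip force at its end, in the units of the state.
- ctrl.sense(): the state, without advancing time (a new reading comes with each control period).
- ctrl.get_image(name): name is "scene" or "top" or "wrist"; returns the picture (400x640x3 uint8, red, green, blue); there is no depth.
- ctrl.camera_model(name): a dict with "fx", "fy", "cx", "cy" (pixels), "world_from_camera" (4x4, takes a point from camera to world coordinates); the wrist camera has in their place "mount" (4x4, takes a point from camera to tool coordinates, whose origin is the TCP and whose axes are the flange's). Camera axes: x right, y down, z forward; pixel columns grow to the right and rows downward; lengths in m; the calibration is good to about 2 mm. A picture is of the moment at which its call begins: read the wrist's pose just before it. camera_model takes no time and is no camera call.
- ctrl.finish_job(): hands the job in; it is judged then, once.
Trained networks look in the newest picture that a camera, given by its name, has taken for a name from the list of things; names that differ only in an ending like _2 or _b are one class to them, and where a whole thing is asked for, a point or a joint stands for the part that bears it (a point fixed in the world has none). Each returns a list of dicts, best first, with "confidence" (0 to 1); they miss things now and then, are a little off and sometimes report something else, mostly with a low value. They report only what shows in the picture. A call takes as long as a camera call.
- ctrl.silhouettes(target, camera): "region" (400x640 bool, what is visible of it) and "centre" ([row, column] in pixels, amid what is visible of it).
- ctrl.pinpoint(target, camera): "centre" ([row, column] in pixels: a listed point, or the origin of a listed thing).
The state is a dict: "time": time; "q": joint angles; "joint_vel": joint speeds; "joint_efforts": joint torques, N m; "position": TCP position; "tool_rot": TCP orientation; "force": force on the tool from outside, world axes, zero at the start; "wrist_torque": the same for the moment, N m; "finger_gap": finger opening in m; "finger_force": force on a finger pad.
Only numpy, scipy, OpenCV 4.12 (cv2) and the standard library are available. Lean on these libraries where they do the work, as an engineer would, in place of code of your own. Each camera call takes 0.05 s, during which the arm holds its last target. There are 200 camera calls.

## Working session

There is one attempt and no reset: what is moved stays moved. The work goes in short steps, Python scripts to look and compute and a shell command to move; the robot and the scene stay as the last step left them, time stands still between calls to the robot, and variables do not carry over. Pictures are saved under pics/ and viewed, at most 10 in all, crops included, and the job is handed in when it is done.

```bash
ls; mkdir -p pics; cat > h.py <<'E'
import numpy as np, cv2
from bench import ctrl
from scipy.spatial.transform import Rotation as R
def T():
    s=ctrl.sense(); M=np.eye(4); M[:3,:3]=R.from_rotvec(s['tool_rot']).as_matrix(); M[:3,3]=s['position']; return M
def ray(cam,rc,M=None):
    m=ctrl.camera_model(cam)
    W=np.array(m['world_from_camera']) if cam!='wrist' else M@np.array(m['mount'])
    d=W[:3,:3]@np.array([(rc[1]-m['cx'])/m['fx'],(rc[0]-m['cy'])/m['fy'],1]); return W[:3,3],d
def atz(cam,rc,z,M=None):
    o,d=ray(cam,rc,M); return o+d*(z-o[2])/d[2]
def tri(rays):
    A=0;b=0
    for o,d in rays:
        d=d/np.linalg.norm(d);P=np.eye(3)-np.outer(d,d);A=A+P;b=b+P@o
    return np.linalg.solve(A,b)
def save(cam,n):
    im=ctrl.get_image(cam); cv2.imwrite('pics/'+n,im[:,:,::-1]); return im
E
python3 - <<'E'
from h import *
np.set_printoptions(precision=4,suppress=True)
a=save('top','t0.png');b=save('scene','s0.png')
cv2.imwrite('pics/a0.png',cv2.resize(np.vstack([a,b])[:,:,::-1],(480,600)))
for n in ['rotor_grip','bore_mouth','shaft_tip','tooth_ends','drive','processor','board','jar','bottle','mug']:
    rs=[]
    for c in ['top','scene']:
        p=ctrl.pinpoint(n,c)
        print(n,c,[(np.round(x['centre'],1).tolist(),round(x['confidence'],2)) for x in p[:2]])
        if p: rs.append(ray(c,p[0]['centre']))
    if len(rs)==2: print('   ',tri(rs))
E
```

```text
pics
rotor_grip top [([237.4, 433.2], 0.66)]
rotor_grip scene [([229.2, 254.5], 0.87), ([155.2, 387.9], 0.6)]
    [ 0.5211 -0.2471  0.1023]
bore_mouth top [([239.5, 421.7], 0.84), ([157.2, 342.9], 0.64)]
bore_mouth scene [([253.0, 254.7], 0.93), ([158.4, 386.7], 0.69)]
    [ 0.522  -0.2498  0.0114]
shaft_tip top [([236.0, 217.0], 0.94), ([241.0, 422.9], 0.59)]
shaft_tip scene [([153.0, 386.8], 0.7)]
    [0.5145 0.1606 0.1427]
tooth_ends top [([234.1, 219.2], 0.71)]
tooth_ends scene [([155.4, 387.5], 0.62)]
    [0.519  0.1585 0.1383]
drive top [([234.6, 220.1], 0.68), ([237.1, 419.8], 0.44)]
drive scene [([165.4, 382.7], 0.65)]
    [0.5174 0.1572 0.1037]
processor top [([240.4, 230.4], 0.88)]
processor scene [([187.5, 381.5], 0.86)]
    [0.5165 0.1572 0.0168]
board top [([252.1, 419.4], 0.76)]
board scene [([248.1, 258.1], 0.72), ([255.1, 259.3], 0.31)]
    [ 0.5003 -0.2389  0.0017]
jar top [([164.3, 448.5], 0.78)]
jar scene [([314.2, 265.2], 0.68), ([162.7, 385.0], 0.41)]
    [ 0.6883 -0.3134  0.0072]
bottle top [([155.2, 343.1], 0.89), ([248.1, 416.6], 0.2)]
bottle scene [([273.9, 353.7], 0.76)]
    [ 0.7073 -0.079   0.0051]
mug top [([251.3, 417.1], 0.68), ([155.8, 392.4], 0.66)]
mug scene [([250.0, 255.9], 0.65), ([295.7, 315.7], 0.55)]
    [ 0.4998 -0.2401 -0.0065]
```

View pics/t0.png

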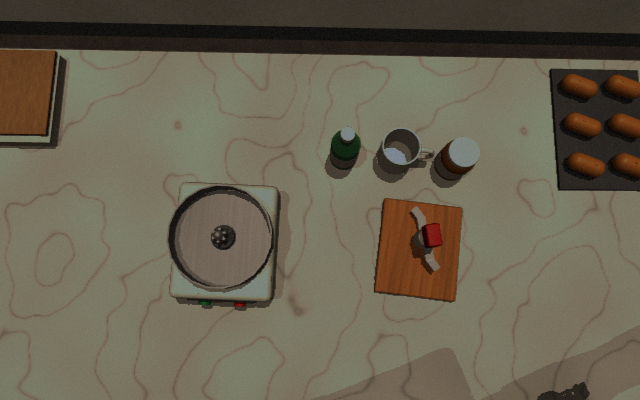

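View pics/s0.png

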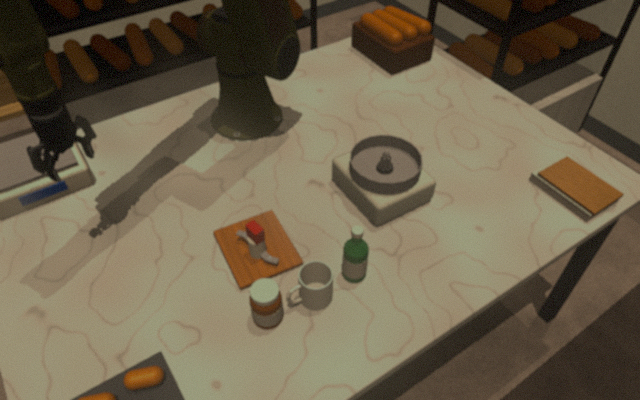

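The top view shows the rotor's red grip at about (row 237, col 433), with the blades running from (212,418) to (268,433). The shaft is at about (237,222). The scene view agrees, with the grip at (230,254) and the shaft at (155,387). Next I'll look from above the rotor with the wrist camera.

```bash
python3 - <<'E'
from h import *
np.set_printoptions(precision=4,suppress=True)
M=T();print(M);print(np.array(ctrl.camera_model('wrist')['mount']),ctrl.camera_model('wrist')['fx'])
t=np.array([0.522,-0.249,0.405]); print('shift units',M[:3,:3].T@(t-M[:3,3])/0.05)
print([atz('top',(r,c),z)[:2] for r,c,z in [(212,418,.04),(268,433,.04)]], ctrl.sense()['force'])
E
```

```text
[[ 0.9091  0.4167 -0.      0.25  ]
 [ 0.4167 -0.9091  0.     -0.5454]
 [ 0.     -0.     -1.      0.4047]
 [ 0.      0.      0.      1.    ]]
[[ 0.0003 -0.9634 -0.268   0.0676]
 [ 1.      0.      0.0009  0.0002]
 [-0.0008 -0.268   0.9634  0.031 ]
 [ 0.      0.      0.      1.    ]] 288.14154768587906
shift units [ 7.4153 -3.1228 -0.0061]
[array([ 0.579 , -0.2331]), array([ 0.4637, -0.2613])] [ 0.6224  0.1004 -0.4826]
```

```bash
python3 -m crank '{"steps":[[0.3,-0.12,0,0,0,0,85],[0.62,-0.26,0,0,0,0,85],[0.62,-0.26,0,0,0,0,85],[0.62,-0.26,0,0,0,0,85],[0.62,-0.26,0,0,0,0,85],[0.62,-0.26,0,0,0,0,85],[0.62,-0.26,0,0,0,0,85],[0.62,-0.26,0,0,0,0,85],[0.62,-0.26,0,0,0,0,85],[0.62,-0.26,0,0,0,0,85],[0.62,-0.26,0,0,0,0,85],[0.62,-0.26,0,0,0,0,85],[0.3,-0.12,0,0,0,0.9,85],[0,0,0,0,0,0.9,85],[0,0,0,0,0,0,85],[0,0,0,0,0,0,85]]}'
python3 - <<'E'
from h import *
np.set_printoptions(precision=4,suppress=True)
M=T();print(M);im=save('wrist','w1.png')
for n,z in [('rotor_grip',.098),('bore_mouth',.016)]:
    for x in ctrl.pinpoint(n,'wrist')[:2]: print(n,x['centre'],x['confidence'],atz('wrist',x['centre'],z,M))
E
```

```text
time: 2.7
position: [0.5227, -0.2494, 0.4047]
tool_rot: [-3.118, -0.382, 0.0]
force: [-0.4, 0.4, -1.0]
finger_gap: 0.0852
finger_force: 0.0
[[ 0.9704  0.2415 -0.0001  0.5227]
 [ 0.2415 -0.9704  0.0002 -0.2494]
 [-0.     -0.0002 -1.      0.4047]
 [ 0.      0.      0.      1.    ]]
rotor_grip [187.9, 317.9] 0.73 [ 0.5261 -0.2482  0.098 ]
rotor_grip [49.3, 404.2] 0.72 [ 0.6638 -0.2911  0.098 ]
bore_mouth [175.0, 315.1] 0.61 [ 0.5229 -0.2452  0.016 ]
```

View pics/w1.png

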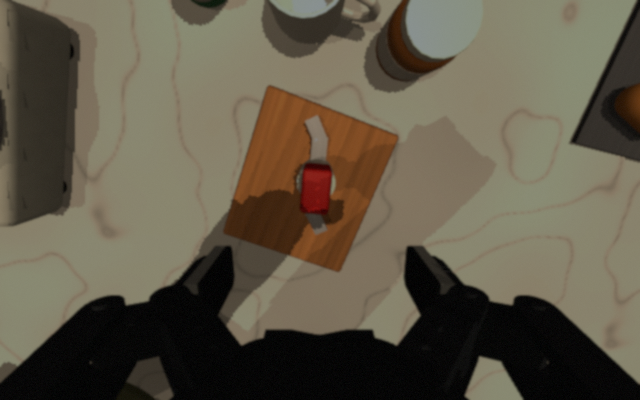

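The wrist view shows the red grip centred at about (188,316). It's nearly aligned with the tool x axis, with blades up and down in the image. I'll measure the block's yaw and centre from the red top face.

```bash
python3 - <<'E'
from h import *
np.set_printoptions(precision=4,suppress=True)
im=cv2.imread('pics/w1.png');M=T()
h=cv2.cvtColor(im,cv2.COLOR_BGR2HSV)
m=(((h[...,0]<6)|(h[...,0]>173))&(h[...,1]>150)&(h[...,2]>60)).astype(np.uint8); m[:150]=0;m[230:]=0;m[:,:280]=0;m[:,350:]=0
ys,xs=np.nonzero(m);print(len(ys),ys.min(),ys.max(),xs.min(),xs.max())
for v in (0,150): 
    mm=m*(h[...,2]>v)
    pts=np.argwhere(mm)
    w=np.array([atz('wrist',p,.115,M)[:2] for p in pts]).astype(np.float32)
    r=cv2.minAreaRect(w*1000); print(v,r,len(w), w.mean(0))
    e=np.linalg.eigh(np.cov(w.T))[1][:,1]; print('yaw',np.degrees(np.arctan2(e[1],e[0]))%180)
print(np.degrees(np.arctan2(M[1,0],M[0,0])))
cv2.imwrite('pics/c1.png',cv2.resize(im[100:250,250:400],(600,600),interpolation=cv2.INTER_CUBIC))
E
```

```text
1244 168 213 300 331
0 ((526.3544311523438, -246.4418487548828), (43.149627685546875, 26.846202850341797), 8.802403450012207) 1244 [ 0.5273 -0.2461]
yaw 7.644026572329125Traceback (most recent call last):
  File "<stdin>", line 11, in <module>
cv2.error: OpenCV(4.12.0) /io/opencv/modules/imgproc/src/convhull.cpp:143: error: (-215:Assertion failed) total >= 0 && (depth == CV_32F || depth == CV_32S) in function 'convexHull'
```

```bash
python3 - <<'E'
from h import *
im=cv2.imread('pics/w1.png')
cv2.imwrite('pics/c1.png',cv2.resize(im[100:250,250:400],(600,600),interpolation=cv2.INTER_CUBIC))
E
```

```text
(no output)
```

View pics/c1.png

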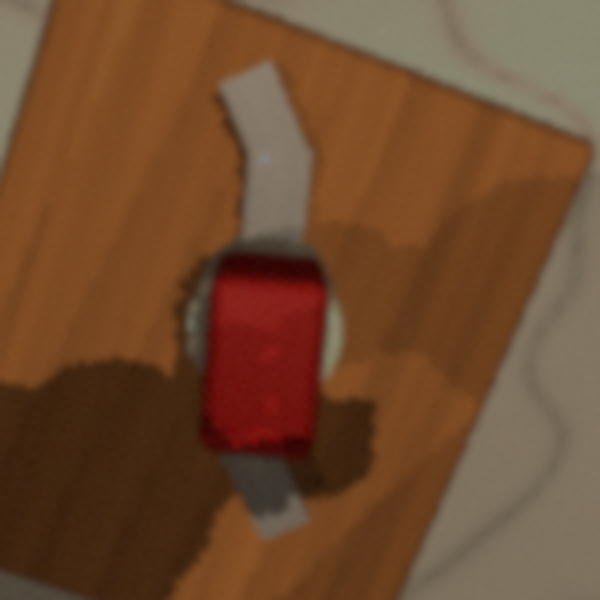

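The crop shows the top face leaning about 5° clockwise relative to tool x, so its yaw is about 8.7°. The centre is at about (0.526,-0.247), and the 43×27 mm size matches. I'll turn the tool, descend and grasp.

```bash
python3 -m crank '{"steps":[[0,0,0,0,0,0.87,60],[0.06,-0.04,0.33,0,0,0,60],[0,0,0.5,0,0,0,60],[0,0,0.5,0,0,0,60],[0,0,0.5,0,0,0,60],[0,0,0.5,0,0,0,60],[0,0,0.4,0,0,0,60],[0,0,0.3,0,0,0,60],[0,0,0,0,0,0,60]]}'
python3 -m crank '{"steps":[[0,0,0,0,0,0,0],[0,0,0,0,0,0,0],[0,0,0,0,0,0,0],[0,0,0,0,0,0,0],[0,0,0,0,0,0,0],[0,0,0,0,0,0,0],[0,0,0,0,0,0,0],[0,0,0,0,0,0,0]]}'
```

```text
time: 3.75
position: [0.524, -0.2474, 0.251]
tool_rot: [-3.131, -0.235, 0.006]
force: [0.2, -0.5, -0.8]
finger_gap: 0.0601
finger_force: 0.0
time: 4.55
position: [0.5259, -0.2477, 0.2545]
tool_rot: [3.132, 0.236, 0.003]
force: [-0.7, 1.0, 6.7]
finger_gap: 0.0276
finger_force: 59.6
```

```bash
python3 -m crank '{"steps":[[0,0,-0.1,0,0,0,0],[0,0,-0.2,0,0,0,0],[0,0,-0.4,0,0,0,0],[0,0,-0.5,0,0,0,0],[0,0,-0.5,0,0,0,0],[0,0,-0.5,0,0,0,0],[0,0,-0.5,0,0,0,0],[0,0,-0.5,0,0,0,0],[0,0,-0.3,0,0,0,0],[0,0,-0.2,0,0,0,0],[0,0,0,0,0,0,0]]}'
python3 -m crank '{"steps":[[0,-0.2,0,0,0,0,0],[-0.05,-0.4,0,0,0,0,0],[-0.05,-0.6,0,0,0,0,0],[-0.05,-0.6,0,0,0,0,0],[-0.05,-0.6,0,0,0,0,0],[-0.05,-0.6,0,0,0,0,0],[-0.05,-0.6,0,0,0,0,0],[-0.05,-0.6,0,0,0,0,0],[-0.05,-0.6,0,0,0,0,0],[-0.05,-0.6,0,0,0,0,0],[-0.05,-0.6,0,0,0,0,0],[-0.05,-0.6,0,0,0,0,0],[-0.05,-0.6,0,0,0,0,0],[-0.05,-0.6,0,0,0,0,0],[-0.05,-0.4,0,0,0,0,0],[0,-0.2,0,0,0,0,0],[0,0,0,0,0,0,0],[0,0,0,0,0,0,0],[0,0,0,0,0,0,0]]}'
python3 - <<'E'
from h import *
np.set_printoptions(precision=4,suppress=True)
M=T();print(M);im=save('wrist','w2.png');print(ctrl.sense()['force'],ctrl.sense()['wrist_torque'])
for n,z in [('shaft_tip',.149),('tooth_ends',.135),('drive',.101),('rotor_grip',M[2,3]-.155),('bore_mouth',M[2,3]-.2385)]:
    for x in ctrl.pinpoint(n,'wrist')[:2]: print(n,x['centre'],x['confidence'],atz('wrist',x['centre'],z,M))
E
```

```text
time: 5.65
position: [0.5256, -0.2476, 0.4397]
tool_rot: [3.132, 0.236, 0.003]
force: [0.6, 0.3, -3.3]
finger_gap: 0.0272
finger_force: 59.5
time: 7.55
position: [0.4374, 0.1026, 0.4397]
tool_rot: [-3.078, -0.333, 0.008]
force: [0.5, 0.2, -3.8]
finger_gap: 0.0274
finger_force: 59.9
[[ 0.9769  0.2135 -0.01    0.4374]
 [ 0.2138 -0.9759  0.0444  0.1026]
 [-0.0003 -0.0456 -0.999   0.4397]
 [ 0.      0.      0.      1.    ]]
[ 0.1113 -0.4481 -2.8631] [-0.0533  0.0227 -0.0576]
shaft_tip [97.4, 288.7] 0.68 [0.5135 0.1586 0.149 ]
shaft_tip [8.6, 623.4] 0.18 [ 0.6299 -0.079   0.149 ]
tooth_ends [96.3, 289.6] 0.81 [0.5152 0.1602 0.135 ]
drive [97.1, 297.8] 0.96 [0.5177 0.1571 0.101 ]
rotor_grip [267.9, 319.3] 0.98 [0.4356 0.1087 0.2847]
```

View pics/w2.png

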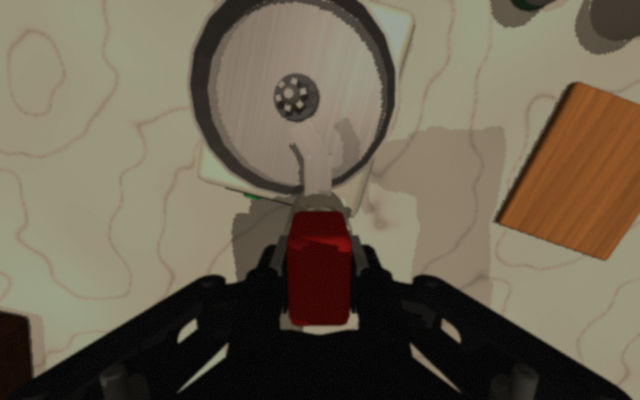

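The wrist view shows the shaft on its collar at (97,297) with its teeth visible, and the rotor held at (268,319). But the move fell short and left the tool tilted 2.6°, so I'll check the joints.

```bash
python3 -m crank '{"steps":[[0,0,0,0,0,0,0],[0,0,0,0,0,0,0]]}'; python3 - <<'E'
from h import *
np.set_printoptions(precision=4,suppress=True)
s=ctrl.sense();print(s['q'],s['joint_vel']);M=T();print(M)
im=save('wrist','w2b.png')
h=cv2.cvtColor(im,cv2.COLOR_RGB2HSV)
E
```

```text
time: 8.05
position: [0.4372, 0.1031, 0.4397]
tool_rot: [-3.078, -0.334, 0.008]
force: [-0.3, -0.5, -3.8]
finger_gap: 0.0273
finger_force: 59.9
[ 0.2155  0.0159 -0.3231  1.2322  0.0458  3.1406] [-0.0002 -0.0006 -0.0001  0.0001  0.0014  0.0003]
[[ 0.9767  0.2145 -0.0101  0.4372]
 [ 0.2148 -0.9756  0.0447  0.1031]
 [-0.0003 -0.0458 -0.999   0.4397]
 [ 0.      0.      0.      1.    ]]
```

Joint 6 is at its limit: yaw = q1 + π − q6, so yaw must be at least q1. I'll turn the tool the other way, to about 60° yaw, which leaves room to rock about the shaft.

```bash
python3 -m crank '{"steps":[[0,0,0,0,0,-0.5,0],[0,0,0,0,0,-0.9,0],[0,0,0,0,0,-0.9,0],[0,0,0,0,0,-0.9,0],[0,0,0,0,0,-0.9,0],[0,0,0,0,0,-0.9,0],[0,0,0,0,0,-0.9,0],[0,0,0,0,0,-0.9,0],[0,0,0,0,0,-0.9,0],[0,0,0,0,0,-0.4,0],[0,0,0,0,0,0,0]]}'; python3 - <<'E'
from h import *
np.set_printoptions(precision=4,suppress=True)
s=ctrl.sense();print(s['q']);M=T();Rm=M[:3,:3];print(M)
w=np.cross(Rm[:,2],[0,0,-1]);print('turn units',np.degrees(Rm.T@w)/6)
yaw=np.arctan2(Rm[1,0],Rm[0,0]);print(np.degrees(yaw))
x=np.array([np.cos(yaw),np.sin(yaw),0]);y=np.array([np.sin(yaw),-np.cos(yaw),0]);d=np.array([.515,.159,M[2,3]])-M[:3,3];print('shift after',d@x/.05,d@y/.05)
E
```

```text
time: 9.2
position: [0.4371, 0.1031, 0.4397]
tool_rot: [-2.669, -1.572, -0.022]
force: [0.3, -0.5, -2.4]
finger_gap: 0.0275
finger_force: 59.8
[ 0.2155  0.0159 -0.3232  1.2321  0.0458  2.2923]
[[ 0.4849  0.8745 -0.0102  0.4371]
 [ 0.8739 -0.484   0.0447  0.1031]
 [ 0.0341 -0.0306 -0.9989  0.4397]
 [ 0.      0.      0.      1.    ]]
turn units [-0.2918 -0.3261  0.    ]
60.97626507235566
shift after 1.7334248792937286 0.8191354895189693
```

```bash
python3 -m crank '{"steps":[[0,0,0,-0.29,-0.33,0,0],[0.15,0.07,0,0,0,0,0],[0.3,0.14,0,0,0,0,0],[0.4,0.19,0,0,0,0,0],[0.4,0.19,0,0,0,0,0],[0.3,0.14,0,0,0,0,0],[0.18,0.09,0,0,0,0,0],[0,0,0.3,0,0,0,0],[0,0,0.2,0,0,0,0],[0,0,0.1,0,0,0,0],[0,0,0,0,0,0,0],[0,0,0,0,0,0,0]]}'; python3 - <<'E'
from h import *
np.set_printoptions(precision=4,suppress=True)
s=ctrl.sense();print(s['q'],s['position'],s['force']);M=T();print(M[:3,:3])
for c in ['top','scene']:
    im=save(c,'h_'+c+'.png')
    for n in ['rotor_grip','bore_mouth','shaft_tip','tooth_ends']:
        p=ctrl.pinpoint(n,c)
        for q in p[:1]:
            z={'rotor_grip':M[2,3]-.1565,'bore_mouth':M[2,3]-.2385,'shaft_tip':.149,'tooth_ends':.135}[n]
            print(c,n,q['centre'],round(q['confidence'],2),atz(c,q['centre'],z))
a=cv2.imread('pics/h_scene.png')[60:220,300:500];cv2.imwrite('pics/c3.png',cv2.resize(a,(750,600),interpolation=cv2.INTER_CUBIC))
E
```

```text
time: 10.4
position: [0.5148, 0.1587, 0.41]
tool_rot: [-2.707, -1.594, 0.0]
force: [-1.1, 0.5, -2.7]
finger_gap: 0.0271
finger_force: 59.8
[ 0.299   0.1962 -0.1874  1.1873  0.      2.3762] [0.5148 0.1587 0.41  ] [-1.134   0.4549 -2.6841]
[[ 0.485   0.8745 -0.0002]
 [ 0.8745 -0.485  -0.    ]
 [-0.0001 -0.0001 -1.    ]]
top rotor_grip [231.5, 205.0] 0.63 [0.5105 0.1558 0.2535]
top bore_mouth [235.5, 215.3] 0.75 [0.5121 0.1566 0.1715]
top shaft_tip [235.8, 216.9] 0.68 [0.5137 0.1585 0.149 ]
top tooth_ends [237.3, 217.3] 0.46 [0.5123 0.1606 0.135 ]
scene rotor_grip [117.9, 389.8] 0.81 [0.508  0.1633 0.2535]
scene bore_mouth [143.9, 385.9] 0.89 [0.5095 0.1594 0.1715]
scene shaft_tip [155.8, 385.5] 0.8 [0.527  0.1467 0.149 ]
scene tooth_ends [157.9, 386.1] 0.7 [0.5227 0.1538 0.135 ]
```

View pics/c3.png

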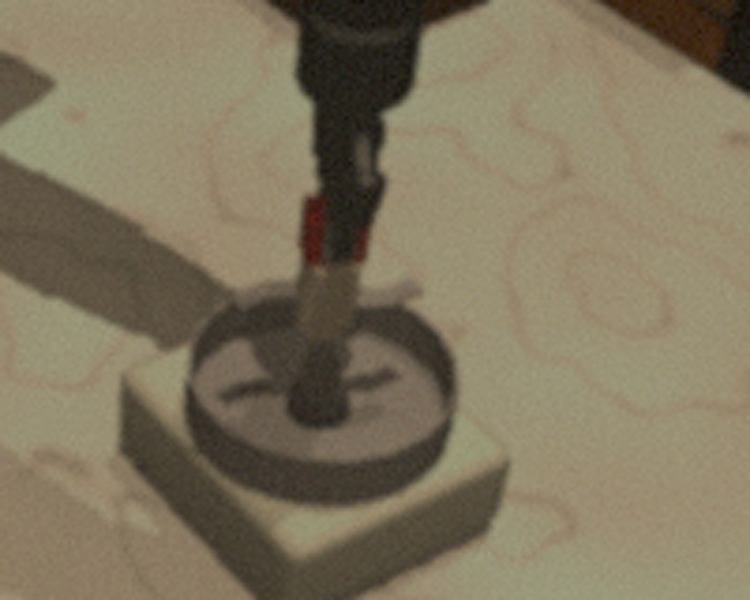

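The crop shows the hub's bottom right above the shaft (about (325,340) against (320,350)). The estimates agree to 2–3 mm, inside the cone's capture range. I'll lower it gently.

```bash
python3 -m crank '{"steps":[[0,0,0.1,0,0,0,0],[0,0,0.1,0,0,0,0],[0,0,0.1,0,0,0,0],[0,0,0.1,0,0,0,0],[0,0,0.04,0,0,0,0],[0,0,0,0,0,0,0]]}';python3 -m crank '{"steps":[[0,0,0.06,0,0,0,0],[0,0,0.06,0,0,0,0],[0,0,0,0,0,0,0]]}';python3 -m crank '{"steps":[[0,0,0.04,0,0,0,0],[0,0,0.04,0,0,0,0],[0,0,0,0,0,0,0]]}'
```

```text
time: 11.5
position: [0.5148, 0.1588, 0.3871]
tool_rot: [-2.707, -1.594, 0.002]
force: [-0.1, 0.3, -2.9]
finger_gap: 0.0275
finger_force: 59.8
time: 11.8
position: [0.515, 0.1589, 0.3815]
tool_rot: [2.707, 1.594, -0.0]
force: [0.4, -0.9, -2.8]
finger_gap: 0.0276
finger_force: 60.1
time: 12.1
position: [0.5156, 0.1591, 0.3779]
tool_rot: [2.706, 1.594, 0.003]
force: [4.4, 2.4, -3.7]
finger_gap: 0.0272
finger_force: 59.9
```

```bash
python3 -m crank '{"steps":[[0.025,0.02,0,0,0,0,0],[0,0,0.03,0,0,0,0],[0,0,0.03,0,0,0,0],[0,0,0,0,0,0,0]]}';python3 -m crank '{"steps":[[0,0,0.02,0,0,0,0],[0,0,0,0,0,0,0]]}'; python3 -c "
from h import *
s=ctrl.sense();print(s['force'],s['wrist_torque'])"
```

```text
time: 12.5
position: [0.5165, 0.1595, 0.3745]
tool_rot: [2.707, 1.595, -0.0]
force: [2.6, 0.2, -3.2]
finger_gap: 0.0271
finger_force: 60.1
time: 12.7
position: [0.5165, 0.1595, 0.3737]
tool_rot: [2.707, 1.594, -0.0]
force: [3.1, 1.3, -2.1]
finger_gap: 0.0274
finger_force: 60.2
[ 3.11166045  1.29111621 -2.1112932 ] [ 0.24664657 -0.82363121 -0.00184522]
```

```bash
python3 -m crank '{"steps":[[0.02,0.015,0.02,0,0,0,0],[0,0,0,0,0,0,0]]}';python3 -m crank '{"steps":[[0,0,0.02,0,0,0,0],[0,0,0,0,0,0,0]]}';python3 -m crank '{"steps":[[0,0,0.02,0,0,0,0],[0,0,0,0,0,0,0]]}'
```

```text
time: 12.9
position: [0.5172, 0.1598, 0.3728]
tool_rot: [-2.707, -1.595, 0.002]
force: [-0.9, -0.6, 3.7]
finger_gap: 0.0271
finger_force: 60.9
time: 13.1
position: [0.5172, 0.1598, 0.3718]
tool_rot: [-2.707, -1.594, 0.002]
force: [-1.8, -0.3, 3.9]
finger_gap: 0.0273
finger_force: 60.9
time: 13.3
position: [0.5172, 0.1598, 0.3709]
tool_rot: [-2.707, -1.595, 0.002]
force: [-2.1, -0.8, 5.3]
finger_gap: 0.0271
finger_force: 61.0
```

```bash
for i in 1; do python3 -m crank '{"steps":[[0,0,0,0,0,-0.5,0],[0,0,0,0,0,-0.5,0],[0,0,0,0,0,-0.5,0],[0,0,0,0,0,-0.5,0]]}'; python3 -c "
from h import *
s=ctrl.sense();print(s['force'],s['wrist_torque'])"; done
```

```text
time: 13.7
position: [0.5176, 0.1598, 0.3712]
tool_rot: [2.523, 1.871, 0.0]
force: [-1.0, -1.6, 5.7]
finger_gap: 0.0274
finger_force: 61.1
[-0.99258923 -1.5980548   5.7239397 ] [-0.3118714   0.15213811 -0.04152952]
```

```bash
python3 -m crank '{"steps":[[0,0,0,0,0,0.5,0],[0,0,0,0,0,0.5,0],[0,0,0,0,0,0.5,0],[0,0,0,0,0,0.5,0]]}'; python3 -m crank '{"steps":[[0,0,0,0,0,0.5,0],[0,0,0,0,0,0.5,0],[0,0,0,0,0,0.5,0],[0,0,0,0,0,0.5,0]]}'; python3 -c "
from h import *
s=ctrl.sense();print(s['force'],s['wrist_torque'])"
```

```text
time: 14.1
position: [0.5179, 0.1601, 0.3713]
tool_rot: [2.708, 1.592, 0.002]
force: [-0.2, 0.4, 5.1]
finger_gap: 0.0273
finger_force: 61.1
time: 14.5
position: [0.518, 0.1602, 0.3714]
tool_rot: [2.86, 1.3, 0.003]
force: [1.2, -0.4, 5.6]
finger_gap: 0.0271
finger_force: 61.1
[ 1.2085448  -0.44545451  5.64969701] [ 0.01483275 -0.13994391  0.04425975]
```

```bash
python3 -m crank '{"steps":[[0,0,0,0,0,0.5,0],[0,0,0,0,0,0.5,0],[0,0,0,0,0,0.5,0],[0,0,0,0,0,0.5,0]]}'; python3 -c "
from h import *
s=ctrl.sense();print(s['force'],s['wrist_torque'])"
```

```text
time: 14.9
position: [0.518, 0.1601, 0.3714]
tool_rot: [2.98, 0.994, 0.002]
force: [0.6, -0.8, 5.3]
finger_gap: 0.0271
finger_force: 61.0
[ 0.61319029 -0.78416045  5.25274729] [ 0.01209816 -0.13733494  0.08429881]
```

```bash
python3 -m crank '{"steps":[[0,0,0,0,0,0.5,0],[0,0,0,0,0,0.5,0],[0,0,0,0,0,0.5,0]]}'; python3 -c "
from h import *
s=ctrl.sense();print(s['force'],s['wrist_torque'])"
```

```text
time: 15.2
position: [0.5176, 0.16, 0.3703]
tool_rot: [3.049, 0.757, -0.001]
force: [1.3, 0.6, -2.1]
finger_gap: 0.0274
finger_force: 59.9
[ 1.31940026  0.59089885 -2.09940015] [ 0.00690395 -0.28508993 -0.03740979]
```

The force fell from +5.3 to −2.1 N at about 28° yaw, so the teeth have meshed. I'll slide it down while watching the force.

```bash
python3 -m crank '{"steps":[[0,0,0.04,0,0,0,0],[0,0,0.04,0,0,0,0],[0,0,0,0,0,0,0]]}'; python3 -c "
from h import *
s=ctrl.sense();print(s['force'],s['wrist_torque'])"
```

```text
time: 15.5
position: [0.5176, 0.1599, 0.366]
tool_rot: [3.048, 0.761, -0.001]
force: [1.9, 0.0, -3.6]
finger_gap: 0.0275
finger_force: 59.9
[ 1.93258015  0.00927771 -3.63845852] [ 0.03155126 -0.65726985 -0.03614686]
```

```bash
python3 -m crank '{"steps":[[0.01,0.005,0.05,0,0,0,0],[0,0,0.05,0,0,0,0],[0,0,0.05,0,0,0,0],[0,0,0.05,0,0,0,0],[0,0,0,0,0,0,0]]}'; python3 -m crank '{"steps":[[0,0,0.04,0,0,0,0],[0,0,0.04,0,0,0,0],[0,0,0,0,0,0,0]]}';python3 -m crank '{"steps":[[0,0,0.04,0,0,0,0],[0,0,0,0,0,0,0]]}'; python3 -c "
from h import *
s=ctrl.sense();print(s['force'],s['wrist_torque'])"
```

```text
time: 16.0
position: [0.5179, 0.1599, 0.3561]
tool_rot: [3.048, 0.76, -0.002]
force: [-0.4, -0.8, -3.3]
finger_gap: 0.0272
finger_force: 59.9
time: 16.3
position: [0.518, 0.16, 0.3524]
tool_rot: [3.048, 0.76, -0.001]
force: [1.1, 0.5, -2.7]
finger_gap: 0.0271
finger_force: 59.9
time: 16.5
position: [0.5181, 0.16, 0.3507]
tool_rot: [3.048, 0.76, -0.001]
force: [1.4, 0.5, -1.9]
finger_gap: 0.0267
finger_force: 60.2
[ 1.37774669  0.50715471 -1.92700769] [ 0.01896414 -0.07399371  0.02326109]
```

```bash
for i in 1; do python3 -m crank '{"steps":[[0,0,0.04,0,0,0,0],[0,0,0,0,0,0,0]]}';python3 -m crank '{"steps":[[0,0,0.04,0,0,0,0],[0,0,0,0,0,0,0]]}'; done | grep -E "pos|force:"
```

```text
position: [0.518, 0.1599, 0.3484]
force: [1.0, 0.5, -3.3]
finger_force: 59.9
position: [0.518, 0.1599, 0.3463]
force: [0.4, -0.2, -3.7]
finger_force: 60.1
```

```bash
python3 -m crank '{"steps":[[0,0,0.04,0,0,0,0],[0,0,0,0,0,0,0]]}' | grep -E "pos|force:"; python3 -m crank '{"steps":[[0,0,0.04,0,0,0,0],[0,0,0,0,0,0,0]]}' | grep -E "pos|force:"
```

```text
position: [0.518, 0.1599, 0.3443]
force: [1.8, -0.5, -4.0]
finger_force: 60.0
position: [0.518, 0.1599, 0.3422]
force: [1.9, 0.4, -3.8]
finger_force: 60.0
```

```bash
python3 -m crank '{"steps":[[0,0,0.04,0,0,0,0],[0,0,0,0,0,0,0]]}' | grep -E "pos|force:"; python3 -m crank '{"steps":[[0,0,0.04,0,0,0,0],[0,0,0,0,0,0,0]]}' | grep -E "pos|force:"
```

```text
position: [0.518, 0.1599, 0.3403]
force: [1.2, 0.4, -4.4]
finger_force: 60.0
position: [0.5182, 0.16, 0.339]
force: [-0.6, 0.4, 3.7]
finger_force: 60.9
```

Contact came right at the predicted seat height (0.3395). I'll press a little more to bring it fully home.

```bash
python3 -m crank '{"steps":[[0,0,0.03,0,0,0,0],[0,0,0,0,0,0,0]]}' | grep -E "pos|force:"; python3 -m crank '{"steps":[[0,0,0.03,0,0,0,0],[0,0,0,0,0,0,0]]}' | grep -E "pos|force:"; python3 -m crank '{"steps":[[0,0,0.03,0,0,0,0],[0,0,0,0,0,0,0]]}' | grep -E "pos|force:"
```

```text
position: [0.5181, 0.1601, 0.3376]
force: [-1.9, 0.9, 5.5]
finger_force: 61.0
position: [0.5181, 0.1601, 0.3363]
force: [-2.0, 0.2, 7.1]
finger_force: 61.3
position: [0.5181, 0.1601, 0.335]
force: [-3.6, 0.5, 8.6]
finger_force: 61.6
```

```bash
python3 -m crank '{"steps":[[0,0,0.03,0,0,0,0],[0,0,0,0,0,0,0]]}' | grep -E "pos|force:"; python3 -m crank '{"steps":[[0,0,0.03,0,0,0,0],[0,0,0,0,0,0,0]]}' | grep -E "pos|force:"
```

```text
position: [0.5181, 0.1601, 0.3338]
force: [-3.2, -0.3, 11.5]
finger_force: 61.9
position: [0.5181, 0.1601, 0.3325]
force: [-3.3, 0.4, 13.4]
finger_force: 62.1
```

```bash
python3 -m crank '{"steps":[[0,0,-0.06,0,0,0,0],[0,0,-0.06,0,0,0,0],[0,0,0,0,0,0,0],[0,0,0,0,0,0,0]]}' | grep -E "pos|force:"; python3 - <<'E'
from h import *
np.set_printoptions(precision=4,suppress=True)
im=save('scene','f_scene.png')
for n in ['bore_mouth','rotor_grip','drive','shaft_tip']:
  for q in ctrl.pinpoint(n,'scene')[:1]: print(n,q)
m=ctrl.camera_model('scene');W=np.linalg.inv(np.array(m['world_from_camera']))
for z in (.101,.115,.183):
    p=W@[.518,.16,z,1];print(z,p[1]/p[2]*m['fy']+m['cy'],p[0]/p[2]*m['fx']+m['cx'])
a=im[60:220,300:500,::-1];cv2.imwrite('pics/c4.png',cv2.resize(a,(750,600),interpolation=cv2.INTER_CUBIC))
E
```

```text
position: [0.5181, 0.16, 0.3377]
force: [-1.5, -0.5, 5.4]
finger_force: 60.9
bore_mouth {'centre': [166.9, 381.1], 'confidence': 0.96}
rotor_grip {'centre': [141.6, 387.3], 'confidence': 0.88}
drive {'centre': [165.7, 383.4], 'confidence': 0.7}
0.101 165.47705602512528 385.627692805812
0.115 161.6435936283691 386.109058958354
0.183 142.1804485894807 388.5530373450116
```

View pics/c4.png

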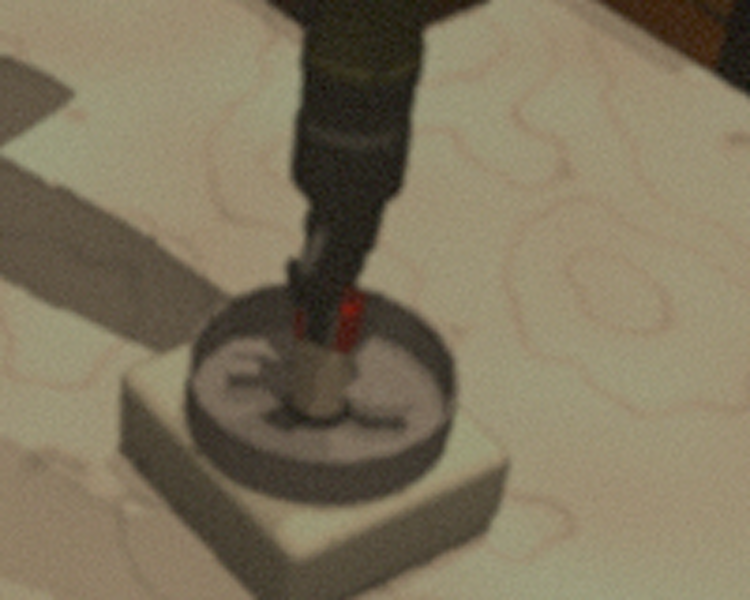

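The crop shows the hub resting on the dark collar. The detected bore mouth (167,381) and drive (166,383) both match a seat at z = 0.101. I'll ease off, release and retreat.

```bash
python3 -m crank '{"steps":[[0,0,-0.02,0,0,0,0],[0,0,0,0,0,0,0],[0,0,0,0,0,0,60],[0,0,0,0,0,0,60],[0,0,0,0,0,0,60],[0,0,0,0,0,0,60],[0,0,0,0,0,0,60]]}'; python3 -m crank '{"steps":[[0,0,-0.1,0,0,0,60],[0,0,-0.2,0,0,0,60],[0,0,-0.4,0,0,0,60],[0,0,-0.5,0,0,0,60],[0,0,-0.5,0,0,0,60],[0,0,-0.3,0,0,0,60],[0,0,0,0,0,0,60],[0,0,0,0,0,0,60]]}'; python3 - <<'E'
from h import *
np.set_printoptions(precision=4,suppress=True)
M=T();im=save('wrist','w9.png');sc=save('scene','s9.png')
for n in ['bore_mouth','rotor_grip']:
  rs=[]
  for c in ['scene','wrist']:
    for q in ctrl.pinpoint(n,c)[:1]: print(n,c,q); rs.append(ray(c,q['centre'],M))
  if len(rs)==2: print(tri(rs))
a=cv2.resize(sc[60:220,300:500],(375,300));cv2.imwrite('pics/c9.png',np.hstack([a,cv2.resize(im,(425,300))])[:,:,::-1])
E
```

```text
time: 20.05
position: [0.5181, 0.1599, 0.338]
tool_rot: [3.048, 0.76, -0.001]
force: [0.1, -0.4, -0.4]
finger_gap: 0.0598
finger_force: 0.0
time: 20.85
position: [0.5182, 0.16, 0.4385]
tool_rot: [3.048, 0.76, 0.001]
force: [-0.8, 0.1, -0.4]
finger_gap: 0.0596
finger_force: 0.0
bore_mouth scene {'centre': [165.9, 382.4], 'confidence': 0.75}
bore_mouth wrist {'centre': [188.4, 320.3], 'confidence': 0.58}
[0.5136 0.1547 0.0978]
rotor_grip scene {'centre': [142.8, 386.9], 'confidence': 0.83}
```

View pics/c9.png

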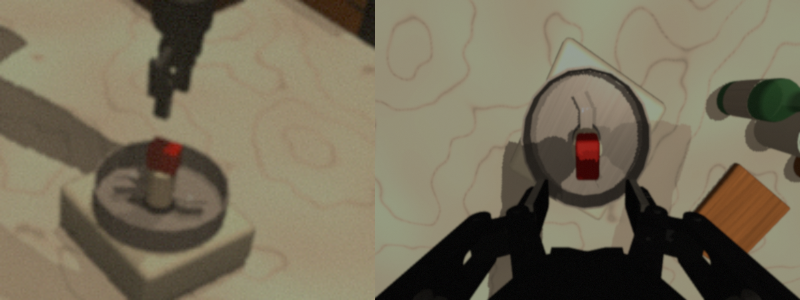

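The left half shows the rotor upright on the collar with the fingers clear above it. The wrist view shows the grip centred in the bowl at about (155,588). The measured underside height, 0.098 m, matches the seat within calibration.

```bash
python3 -c "
from bench import ctrl
print(ctrl.finish_job())"
```

```text
the job is handed in; nothing more can be done
None
```

The rotor is on the splined shaft, its teeth meshed by rocking, pushed home on the collar with at most about 17 N, then released; the job was handed in after about 21 s, though I felt almost none of the expected resistance from the sprung balls.

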